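# Shut the carver's knife chest for the night

### The arm

A 6-joint arm with a two-finger parallel gripper is mounted at the origin on the work surface. World frame = base frame: x ahead of the robot, y to its left, z up, the work surface at z = 0. Lengths are in m, angles in degrees, forces in N, time in s.
With the tool pointing down it reaches from about 0.375 to 0.9 m from the base axis. Payload 3.1 kg.
Tool frame: the origin (TCP) lies between the finger pads, 19 mm behind the fingertips; this is the grasp point; z points along the fingers, y is the line along which they close (so a half turn about z gives the same grasp; the last joint's range is limited). The gripper opens to 87 mm and grips with 3 to 60 N. Pads are 19 mm wide; open, the fingers measure 117 mm over their backs; the gripper's body (75 mm by 190 mm) begins 51 mm behind the grasp point.
Start: joints at [54.632, 30.224, 82.088, -0, 67.689, -10.227], TCP at [0.265, 0.566, 0.241] pointing down, gripper open.
Joint ranges: [-176.69, 176.69], [-43.24, 126.21], [12.49, 139.97], [-82, 262], [0, 151.66], [-163.58, 163.58]. Speed limits (degrees/s): [159.86, 159.86, 180, 180, 180, 180].

### API

Orientations are given as a 3x3 rotation matrix whose columns are the frame's x, y, z axes.
In Python, from rig import bot gives the robot as it stands.
- The arm moves only by the tool move_arm, never from a script. Its argument "increments" is a list of rows, each an object with "xyz": the shift along the tool's x, y, z in mm, a list of three; "roll": the turn about the tool's z in rad; "grip": the opening in per cent of the stroke, from 0 (shut) to 100 (fully open). A call has 1 to 5 rows; each row shifts and turns the commanded pose from where the row before left it, along the tool's axes as they then stand; what a row does not reach is not made up. A row lasts 1/12 s, in which the tool goes at most 41.7 mm and 7.16 degrees, less where a joint would pass 70% of its speed; a pose out of reach is approached as far as the arm can. A call is refused whole if a number of a shift passes 41.7 or a number of a turn 0.125, either way. A call with a gripper value outside its range is refused whole. The fingers move at their own pace and stop on an object; the grip force is fixed at half the most. Time passes only in rows, so rows that do not move let the fingers close. It gives the time, the measured TCP pose, the force, the opening and the grip force at its end, in the units of the state.
- bot.read_state(): the state, without advancing time (a new reading comes with each control period).
- bot.capture(name): name is "side" or "top" or "wrist"; returns (picture, depth): 384x512x3 uint8, red, green, blue; 384x512 float32, m along the optical axis (not along the pixel's ray), 0 where there is no reading.
- bot.camera_model(name): a dict with "intrinsics" (3x3 intrinsics, pixels), "D" ([k1, k2, p1, p2, k3] as OpenCV has them; the pictures are not rectified), "rvec" (rotation vector, rad) and "tvec" (3), from world to camera coordinates, as OpenCV has them; the wrist camera has in their place "tool_from_camera" (4x4, takes a point from camera to tool coordinates, whose origin is the TCP and whose axes are the flange's). Camera axes: x right, y down, z forward; pixel columns grow to the right and rows downward; lengths in m; the calibration is good to about 2 mm. A picture is of the moment at which its call begins: read the wrist's pose just before it. camera_model takes no time and is no camera call.
- bot.hand_in(): hands the job in; it is judged then, once.
Trained networks look in the newest picture that a camera, given by its name, has taken for a name from the list of things; names that differ only in an ending like _2 or _b are one class to them, and where a whole thing is asked for, a point or a joint stands for the part that bears it (a point fixed in the world has none). Each returns a list of dicts, best first, with "conf" (0 to 1); they miss things now and then, are a little off and sometimes report something else, mostly with a low value. They report only what shows in the picture. A call takes as long as a camera call.
- bot.spot_in(label, camera): "at" ([x, y, z] in m, in the coordinates of the camera as it stood for that picture, good to about 4 mm: the middle of the surface that is visible of it).
- bot.trace(label, camera): "mask" (384x512 bool, what is visible of it).
The state is a dict: "time_s": time; "joint_positions": joint angles; "qvel": joint speeds; "tau": joint torques, N m; "position": TCP position; "tcp_rot": TCP orientation; "force": force on the tool from outside, world axes, zero at the start; "moment": the same for the moment, N m; "opening": opening from 0.0 (shut) to 1.0 (fully open); "grasp_force": force on a finger pad.
Only numpy, scipy, OpenCV 4.12 (cv2) and the standard library are available. Lean on these libraries where they do the work, as an engineer would, in place of code of your own. Each camera call takes 0.05 s, during which the arm holds its last target. There are 200 camera calls.

### The job

Close up the wooden carving-knife chest for the night, with the fingertips only: push both open drawers fully home, and only then gently push the raised lid down, without slamming it, until it lies flat and shut. Do not take the knobs, drawers or lid between the fingers, do not throw the lid wide open, and do not pick up or disturb the knives in the chest or any of the tools, plates and the pot around it.

Things in the scene. Friction and masses are not known exactly. Their poses are not given: they have to be found in the camera images.
- chest: Fixed brown wooden knife chest, 170 deep (x), 220 wide (y), 92 high without lid. Origin: centre of the underside. Its front (its -x) with two drawers side by side faces the robot's right (world -y, up to 0.3 rad either way); its +y side is nearer the robot. Above the drawers, under the lid, an open till: cork floor 64 above the bench, rim 92, two loose knives in it.
- near_drawer (a joint): Travel (m) of the drawer nearer the robot: 0 fully home, front flush with the chest; 0.09 fully out. Pale wood front 97 wide and 46 high, 11 to 57 above the bench. It slides along the chest's x with about 2.5 N of friction, stays where it is left and has a hard stop at 0.
- far_drawer (a joint): Travel (m) of the drawer farther from the robot; same size, meaning and friction as near_drawer.
- near_drawer_knob (a point): Centre of the outer end face of the near drawer's brass knob (22 across, standing 25 out from the middle of the drawer front, 45 above the bench). Its axes are parallel to the chest's: +x points into the chest, the way to push.
- far_drawer_knob (a point): The same point on the far drawer's brass knob.
- lid (a joint): Angle (rad) of the chest's lid: 0 shut flat on the rim, 1.4 fully open. Hinged along the back (+x) top edge of the chest, opens upward. A board 170 from hinge to free edge, 220 wide, 10 thick, 0.25 kg. Stiff hinge: it stays at any angle and takes about 1 to 3 N at the free edge to push down.
- lid_edge (a point): Middle of the lid's free edge, on the outer (upper when shut) face. Its axes turn with the lid: -x runs from hinge to free edge, z is the outward normal of the outer face. 102 above the bench when shut.
- lid_hinge (a point): Middle of the hinge line, on the lid's inner face: 85 behind (+x of) the chest's centre and 92 above the bench; its axes turn with the lid too.
- knife_a: Loose carving knife, 150 long, pale flat handle 18 wide and 14 high, lying in the till; leave it there. Origin: middle of its underside, x along the blade.
- knife_b: Loose carving knife, 140 long, red flat handle 18 wide and 14 high, lying in the till; leave it there. Origin: middle of its underside, x along the blade.
- gouge: Loose gouge about 210 long, 22 wide, 20 high, lying on the bench to the right of the drawers. Bystander. Origin: on its underside near mid-length, x along the blade.
- mallet: Loose wooden mallet, 220 long, head 110 wide and 60 high, lying on the bench to the left. Bystander. Origin: on its underside near mid-length, x towards the head.
- plate_a: Loose turned plate, 140 across, 18 high, under plate_b, on the bench to the left, behind the chest. Bystander. Origin: centre of its underside.
- plate_b: Loose turned plate, 140 across, 18 high, lying on plate_a. Bystander. Origin: centre of its underside.
- pot: Loose blue ceramic pot, 72 across, 85 high, on the bench to the right, beyond the gouge. Bystander. Origin: centre of its underside.

How it is judged (in metres and radians):
On the way, in this order (a step that is already met when the one before it is completed fails the run):
1. both drawers are home (within 5 mm) while the lid is still up (above 0.5 rad) (value of joint each of near_drawer, far_drawer below 0.005 m and value of joint lid above 0.5 rad), for 0.2 s.
2. the lid is down (value of joint lid below 0.04 rad), for 0.2 s.
At the end, for the whole second after the job is handed in: Both drawers are within 5 mm of fully home, the lid is within 0.04 rad of shut (free edge within about 7 mm), and every knife, tool, plate and the pot is within 20 mm of where it was (value of joint each of near_drawer, far_drawer below 0.005 m and value of joint lid below 0.04 rad and distance of each of knife_a, knife_b, gouge, mallet, plate_a, plate_b, pot from where it was at the start of the episode below 0.02 m); the robot touches nothing.
It fails at once if a knife in the chest is picked up or shoved more than 20 mm (distance of any of knife_a, knife_b from where it was at the start of the episode above 0.02 m).
It fails at once if a tool, a plate or the pot on the bench is picked up or shoved more than 20 mm (distance of any of gouge, mallet, plate_a, plate_b, pot from where it was at the start of the episode above 0.02 m).
It fails at once if the lid is slammed (free edge faster than about 0.4 m/s) (velocity of joint lid below -2.5 rad/s).
It fails at once if the lid is lifted or pushed wide open, beyond 1.3 rad (value of joint lid above 1.3 rad).
It fails at once if a knob, a drawer front or the lid is taken between the fingers (the TCP lies inside it or between fingers that straddle it, touching) ((contact force between the fingers and lid above 2 N and x of the grasp point in the frame of lid_hinge between -0.175 and 0 m and y of the grasp point in the frame of lid_hinge between -0.115 and 0.115 m and z of the grasp point in the frame of lid_hinge between -0.002 and 0.012 m) or (contact force between the fingers and near_drawer above 2 N and x of the grasp point in the frame of near_drawer_knob between 0 and 0.025 m and y of the grasp point in the frame of near_drawer_knob between -0.009 and 0.009 m and z of the grasp point in the frame of near_drawer_knob between -0.03 and 0.026 m) or (contact force between the fingers and near_drawer above 2 N and x of the grasp point in the frame of near_drawer_knob between 0.023 and 0.037 m and y of the grasp point in the frame of near_drawer_knob between -0.045 and 0.045 m and z of the grasp point in the frame of near_drawer_knob between -0.03 and 0.027 m) or (contact force between the fingers and far_drawer above 2 N and x of the grasp point in the frame of far_drawer_knob between 0 and 0.025 m and y of the grasp point in the frame of far_drawer_knob between -0.009 and 0.009 m and z of the grasp point in the frame of far_drawer_knob between -0.03 and 0.026 m) or (contact force between the fingers and far_drawer above 2 N and x of the grasp point in the frame of far_drawer_knob between 0.023 and 0.037 m and y of the grasp point in the frame of far_drawer_knob between -0.045 and 0.045 m and z of the grasp point in the frame of far_drawer_knob between -0.03 and 0.027 m)).
It also fails if it takes over 54 s, if anything falls off the work surface, if the arm or the gripper's body presses on something with over 40 N, if the wrist force passes 120 N, or if a joint passes its speed limit or range.

## Working session

There is one attempt and no reset: what is moved stays moved. The work goes in short steps, Python scripts to look and compute and a tool call to move; the robot and the scene stay as the last step left them, time stands still between calls to the robot, and variables do not carry over. Pictures are saved under pics/ and viewed, at most 10 in all, crops included, and the job is handed in when it is done.

Besides the shell and the picture viewer there is one more tool, called after ">>>" as a command line: name --argument value ..., lists and objects as JSON in quotes. move_arm: Moves the arm, as the interface text tells. Its arguments: {"type":"object","properties":{"increments":{"type":"array"}},"required":["increments"]}

```bash
mkdir -p pics; cat > h.py <<'E'
import numpy as np, cv2
from rig import bot
def cam2w(n,p,st=None):
    m=bot.camera_model(n); p=np.atleast_2d(p)
    if n=="wrist":
        T=np.array(m["tool_from_camera"]); q=p@T[:3,:3].T+T[:3,3]
        return q@np.array(st["tcp_rot"]).T+np.array(st["position"])
    R=cv2.Rodrigues(np.array(m["rvec"],float))[0]
    return (p-np.array(m["tvec"]).ravel())@R
def cloud(n,d,mask,st=None):
    m=bot.camera_model(n); v,u=np.nonzero(mask&(d>0))
    q=cv2.undistortPoints(np.stack([u,v],1).astype(float)[:,None],np.array(m["intrinsics"]),np.array(m["D"]))[:,0]
    z=d[v,u][:,None]
    return cam2w(n,np.hstack([q*z,z]),st),u,v
E
python3 - <<'E'
from h import *
ims=[]
for n in("top","side"):
    im,d=bot.capture(n); ims.append(im); np.savez("/tmp/%s.npz"%n,im=im,d=d)
    for l in("chest","near_drawer","far_drawer","near_drawer_knob","far_drawer_knob","lid","lid_edge","gouge","pot","mallet","plate_a"):
        r=bot.spot_in(l,n)
        print(n,l,[(np.round(cam2w(n,x["at"])[0],3),round(x["conf"],2)) for x in r[:2]])
cv2.imwrite("pics/a.png",cv2.cvtColor(np.vstack(ims),cv2.COLOR_RGB2BGR)[:, :]) 
cv2.imwrite("pics/top.png",ims[0][...,::-1]);cv2.imwrite("pics/side.png",ims[1][...,::-1])
print(bot.read_state())
E
```

```text
top chest [(array([0.581, 0.017, 0.116]), 0.73)]
top near_drawer [(array([ 0.554, -0.093,  0.018]), 0.88)]
top far_drawer [(array([ 0.654, -0.067,  0.019]), 0.62)]
top near_drawer_knob [(array([ 0.554, -0.094,  0.021]), 0.65)]
top far_drawer_knob [(array([ 0.656, -0.07 ,  0.021]), 0.84)]
top lid [(array([0.572, 0.059, 0.167]), 0.72), (array([ 0.721, -0.31 ,  0.044]), 0.39)]
top lid_edge [(array([0.567, 0.061, 0.168]), 0.9), (array([0.605, 0.312, 0.014]), 0.37)]
top gouge [(array([ 0.499, -0.386,  0.016]), 0.97), (array([ 0.657, -0.068,  0.023]), 0.42)]
top pot [(array([ 0.721, -0.311,  0.045]), 0.77)]
top mallet [(array([0.503, 0.39 , 0.06 ]), 0.58)]
top plate_a [(array([0.657, 0.348, 0.034]), 0.61)]
side chest [(array([0.562, 0.003, 0.067]), 0.66)]
side near_drawer [(array([ 0.554, -0.081,  0.029]), 0.57), (array([0.552, 0.053, 0.18 ]), 0.41)]
side far_drawer [(array([ 0.659, -0.056,  0.031]), 0.85), (array([0.557, 0.05 , 0.184]), 0.68)]
side near_drawer_knob []
side far_drawer_knob [(array([ 0.661, -0.057,  0.029]), 0.95)]
side lid [(array([0.556, 0.051, 0.18 ]), 0.94)]
side lid_ed
[... 420 characters left out ...]
  8.38926751e-04,
        6.76888611e+01, -1.02277614e+01]), 'qvel': array([-0.04414956, -0.02648915, -0.08353976, -0.04526001, -0.0703885 ,
       -0.03754605]), 'tau': array([-8.06695807e-04, -4.40025222e+01, -1.76980036e+01,  6.32537948e-02,
        5.06354962e-02, -2.62818554e-05]), 'position': array([0.26548471, 0.56577925, 0.24123803]), 'tcp_rot': array([[-9.05264106e-01,  4.24849265e-01, -2.60379759e-05],
       [ 4.24849266e-01,  9.05264106e-01, -1.32795927e-05],
       [ 1.79294198e-05, -2.30837535e-05, -1.00000000e+00]]), 'force': array([-0.40342232, -0.71826712,  0.38002598]), 'moment': array([0.02001078, 0.0247083 , 0.05339581]), 'grasp_force': 0.0, 'opening': 1.0020662876255981}
```

View pics/top.png

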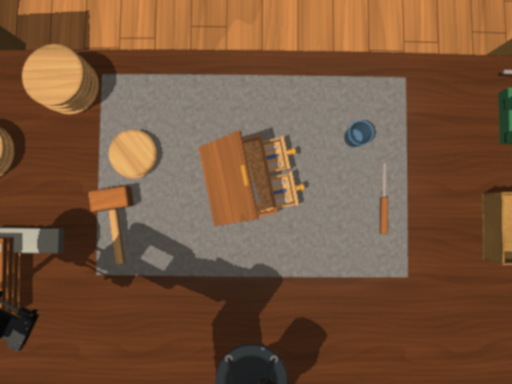

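View pics/side.png

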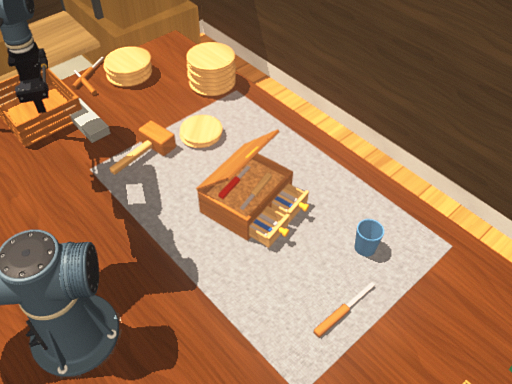

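Top view: lid board at about (228,180), near drawer with knob at (302,187), far drawer with knob at (294,151), gouge at (384,200), pot at (360,133). Now the geometry.

```bash
python3 - <<'E'
from h import *
T=np.load("/tmp/top.npz"); im,d=T["im"],T["d"]
bot.capture("top")
m=bot.trace("lid","top")[0]["mask"]
m=cv2.erode(m.astype(np.uint8),np.ones((5,5)))>0
P,u,v=cloud("top",d,m)
c=np.median(P,0); 
for _ in range(3):
    ok=np.ones(len(P),bool) if _==0 else abs((P-c)@n)<.005
    c=P[ok].mean(0); n=np.linalg.svd(P[ok]-c,full_matrices=False)[2][2]; n*=np.sign(n[2])
print("lid n",n,"tilt",np.arccos(n[2]),"yaw of chest x (deg)",np.degrees(np.arctan2(-n[1],-n[0])),c,ok.mean())
print("range",P[ok].min(0),P[ok].max(0))
# box region
R=(slice(120,220),slice(190,315))
hsv=cv2.cvtColor(im,cv2.COLOR_RGB2HSV)
k=np.zeros(d.shape,bool);k[140:200,285:312]=1
k&=(hsv[...,1]>170)&(hsv[...,2]>150)
P,u,v=cloud("top",d,k)
for a,b in((140,168),(168,200)):
    s=(v>=a)&(v<b); print("knob px",u[s].min(),u[s].max(),v[s].min(),v[s].max(),np.round(P[s][P[s][:,2]>.03],3)[:40].tolist())
# all points z>0.05 in chest region excl lid: print extents
k=np.zeros(d.shape,bool);k[R]=1
P,u,v=cloud("top",d,k)
ok=(P[:,2]>.03)
r=cv2.minAreaRect((P[ok][:,:2]*1000).astype(np.float32)); print("rect z>.03",r,cv2.boxPoints(r))
ok=(P[:,2]>.046)&(P[:,2]<.062)&(P[:,1]<-.03)
r=cv2.minAreaRect((P[ok][:,:2]*1000).astype(np.float32)); print("drawers",cv2.boxPoints(r))
ok=(P[:,2]>.086)&(P[:,2]<.098)
r=cv2.minAreaRect((P[ok][:,:2]*1000).astype(np.float32)); print("rim",r,cv2.boxPoints(r))
cv2.imwrite("pics/tz.png",cv2.resize(im[110:235,180:330][...,::-1],None,fx=5,fy=4.8,interpolation=2)[:600])
E
```

```text
lid n [-0.152937    0.70656366  0.69092552] tilt 0.808027818492158 yaw of chest x (deg) -77.78663505056578 [0.57035023 0.06299665 0.16734428] 1.0
range [ 0.45677541 -0.00783804  0.10225242] [0.68266156 0.13965806 0.22289761]
knob px 288 294 149 153 [[0.669, -0.109, 0.049], [0.668, -0.111, 0.054], [0.668, -0.114, 0.053], [0.668, -0.117, 0.054], [0.666, -0.103, 0.051], [0.666, -0.106, 0.047], [0.666, -0.109, 0.048], [0.665, -0.111, 0.054], [0.665, -0.114, 0.056], [0.665, -0.117, 0.055], [0.663, -0.1, 0.051], [0.663, -0.103, 0.047], [0.663, -0.106, 0.051], [0.663, -0.108, 0.05], [0.662, -0.111, 0.054], [0.662, -0.113, 0.058], [0.662, -0.117, 0.054], [0.659, -0.1, 0.054], [0.66, -0.103, 0.052], [0.66, -0.106, 0.052], [0.659, -0.108, 0.055], [0.66, -0.111, 0.054], [0.659, -0.113, 0.058], [0.66, -0.117, 0.052], [0.657, -0.1, 0.05], [0.657, -0.103, 0.051], [0.657, -0.109, 0.048], [0.657, -0.111, 0.05], [0.657, -0.114, 0.055], [0.657, -0.117, 0.052]]
knob px 296 303 184 189 [[0.569, -0.137, 0.05], [0.566, -0.134, 0.055], [0.566, -0.137, 0.055], [0.566, -0.14, 0.052], [0.564, -0.126, 0.047], 
[... 476 characters left out ...]
58, -0.14, 0.055], [0.555, -0.126, 0.051], [0.555, -0.129, 0.049], [0.555, -0.131, 0.053], [0.555, -0.135, 0.048], [0.555, -0.137, 0.052], [0.555, -0.14, 0.049]]
rect z>.03 ((585.7337036132812, -2.642791748046875), (220.4806671142578, 265.0772399902344), 12.386518478393555) [[ 449.6292   103.16354]
 [ 506.4897  -155.74344]
 [ 721.8382  -108.44913]
 [ 664.9777   150.45786]]
drawers [[ 491.19568  -142.84674 ]
 [ 704.8806   -144.38446 ]
 [ 705.6929    -31.516083]
 [ 492.00793   -29.978363]]
rim ((576.4017333984375, 40.67030334472656), (220.40704345703125, 176.12930297851562), 12.189107894897461) [[450.08875  103.48137 ]
 [487.2765   -68.67728 ]
 [702.7147   -22.140762]
 [665.527    150.01788 ]]
```

View pics/tz.png

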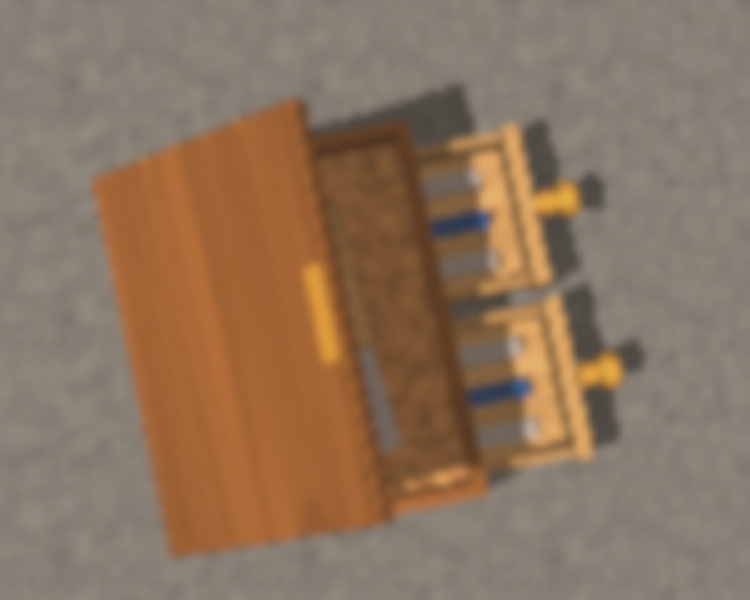

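The chest's x axis points along world (-0.21, 0.98), with the lid at about 0.81 rad and both drawers about 60 mm out. I'll turn the closed fingers square to the drawers and approach from high up.

>>> move_arm --increments '[{"xyz": [0,0,-20],"roll": 0.125,"grip": 0},{"xyz": [0,0,-20],"roll": 0.125,"grip": 0},{"xyz": [0,0,-20],"roll": 0.125,"grip": 0},{"xyz": [0,0,-20],"roll": 0.125,"grip": 0},{"xyz": [0,0,0],"roll": 0.125,"grip": 0}]'

```text
time_s: 1.72
position: [0.2667, 0.5678, 0.3261]
tcp_rot: [[-0.48, 0.877, 0.005], [0.877, 0.48, 0.008], [0.004, 0.008, -1.0]]
force: [0.4, 0.9, -0.1]
opening: 0.706
grasp_force: 0.0
```

>>> move_arm --increments '[{"xyz": [0,0,0],"roll": 0.1,"grip": 0},{"xyz": [0,0,0],"roll": 0.1,"grip": 0},{"xyz": [0,0,0],"roll": 0.093,"grip": 0},{"xyz": [0,0,0],"roll": 0,"grip": 0},{"xyz": [0,0,0],"roll": 0,"grip": 0}]'

```text
time_s: 2.13
position: [0.2654, 0.5657, 0.3212]
tcp_rot: [[-0.215, 0.977, -0.0], [0.977, 0.215, -0.0], [-0.0, -0.0, -1.0]]
force: [-0.1, -0.6, -0.7]
opening: 0.327
grasp_force: 0.0
```

>>> move_arm --increments '[{"xyz": [-40,7,0],"roll": 0,"grip": 0},{"xyz": [-40,7,0],"roll": 0,"grip": 0},{"xyz": [-40,7,0],"roll": 0,"grip": 0},{"xyz": [-40,7,0],"roll": 0,"grip": 0},{"xyz": [-40,7,0],"roll": 0,"grip": 0}]'

```text
time_s: 2.55
position: [0.3424, 0.3762, 0.3213]
tcp_rot: [[-0.216, 0.976, 0.0], [0.976, 0.216, 0.0], [0.0, 0.0, -1.0]]
force: [0.8, -1.1, 0.4]
opening: 0.021
grasp_force: 0.0
```

>>> move_arm --increments '[{"xyz": [-40,7,0],"roll": 0,"grip": 0},{"xyz": [-40,7,0],"roll": 0,"grip": 0},{"xyz": [-40,7,0],"roll": 0,"grip": 0},{"xyz": [-40,7,0],"roll": 0,"grip": 0},{"xyz": [-40,7,0],"roll": 0,"grip": 0}]'

```text
time_s: 2.97
position: [0.4192, 0.188, 0.3215]
tcp_rot: [[-0.215, 0.977, 0.001], [0.977, 0.215, 0.0], [0.0, 0.001, -1.0]]
force: [0.1, 0.4, 0.1]
opening: 0.005
grasp_force: 0.0
```

>>> move_arm --increments '[{"xyz": [-40,7,0],"roll": 0,"grip": 0},{"xyz": [-40,7,0],"roll": 0,"grip": 0},{"xyz": [-40,7,0],"roll": 0,"grip": 0},{"xyz": [-40,7,0],"roll": 0,"grip": 0},{"xyz": [-40,7,0],"roll": 0,"grip": 0}]'

```text
time_s: 3.38
position: [0.4959, -0.0003, 0.3215]
tcp_rot: [[-0.214, 0.977, 0.001], [0.977, 0.214, 0.0], [-0.0, 0.001, -1.0]]
force: [0.6, 0.3, 0.1]
opening: 0.005
grasp_force: 0.0
```

>>> move_arm --increments '[{"xyz": [-40,7,0],"roll": 0,"grip": 0},{"xyz": [-40,7,0],"roll": 0,"grip": 0},{"xyz": [-40,7,0],"roll": 0,"grip": 0},{"xyz": [-40,7,0],"roll": 0,"grip": 0},{"xyz": [-40,7,0],"roll": 0,"grip": 0}]'

```text
time_s: 3.8
position: [0.5726, -0.1883, 0.3213]
tcp_rot: [[-0.214, 0.977, 0.0], [0.977, 0.214, 0.0], [0.0, 0.0, -1.0]]
force: [1.0, 0.4, -0.6]
opening: 0.003
grasp_force: 0.0
```

```bash
python3 - <<'E'
from h import *
st=bot.read_state(); im,d=bot.capture("wrist")
for l in("near_drawer_knob","far_drawer_knob"):
    print(l,[(np.round(cam2w("wrist",x["at"],st)[0],3),round(x["conf"],2)) for x in bot.spot_in(l,"wrist")[:2]])
cv2.imwrite("pics/w1.png",im[...,::-1])
P,u,v=cloud("wrist",d,np.ones(d.shape,bool),st)
F=np.array([.595,-.0454]);ex=np.array([-.214,.977]);ey=-np.array([.977,.214])
q=P[:,:2]-F; a=q@ex; b=q@ey
for s in(.052,-.052):
    k=(abs(b-s)<.02)&(a<-.0)&(P[:,2]>.035)&(P[:,2]<.065)&(a>-.12)
    k2=(abs(b-s)<.045)&(P[:,2]>.05)&(P[:,2]<.062)&(a<0)&(a>-.12)
    A=a[k]; print(s,k.sum(),"end",np.percentile(A,[0,1,3]) if k.any() else 0, "b",b[k][A<A.min()+.02].mean() if k.any() else 0,"front hist",np.histogram(a[k2],np.arange(-.1,0,.005))[0])
E
```

```text
near_drawer_knob [(array([ 0.555, -0.091,  0.022]), 0.78)]
far_drawer_knob [(array([ 0.657, -0.064,  0.023]), 0.83)]
0.052 636 end [-0.09118231 -0.09082829 -0.08972785] b 0.05193570548477732 front hist [  0  10  74  55  31  37  99 307 307   0   0   0   0   0   0   0   0   0
   0]
-0.052 607 end [-0.0885548  -0.088182   -0.08712109] b -0.05135122809231326 front hist [  0   0  43  69  48  28  28 247 324  99   0   0   0   0   0   0   0   0
   0]
```

View pics/w1.png

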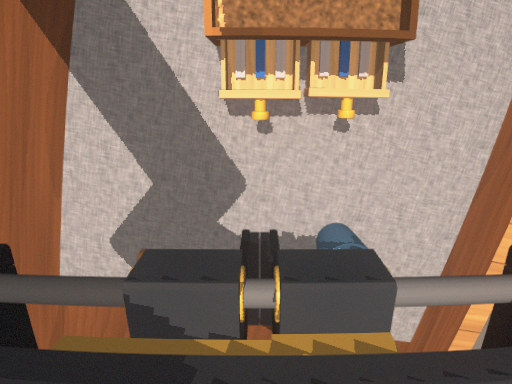

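Wrist view: the knob ends at (261,117) and (346,115) match the top-view measurement. Lowering in front of the near knob.

>>> move_arm --increments '[{"xyz": [0,0,40],"roll": 0,"grip": 0},{"xyz": [0,0,40],"roll": 0,"grip": 0},{"xyz": [0,0,40],"roll": 0,"grip": 0},{"xyz": [0,0,40],"roll": 0,"grip": 0},{"xyz": [0,0,40],"roll": 0,"grip": 0}]'

```text
time_s: 4.37
position: [0.5717, -0.1846, 0.1202]
tcp_rot: [[-0.215, 0.977, 0.0], [0.977, 0.215, 0.0], [0.0, 0.0, -1.0]]
force: [0.5, -0.9, -0.6]
opening: 0.007
grasp_force: 0.0
```

>>> move_arm --increments '[{"xyz": [0,0,40],"roll": 0,"grip": 0},{"xyz": [0,0,25],"roll": 0,"grip": 0},{"xyz": [0,0,0],"roll": 0,"grip": 0},{"xyz": [10,0,0],"roll": 0,"grip": 0},{"xyz": [10,0,0],"roll": 0,"grip": 0}]'

```text
time_s: 4.78
position: [0.5689, -0.1662, 0.0579]
tcp_rot: [[-0.213, 0.977, 0.003], [0.977, 0.213, -0.001], [-0.002, 0.002, -1.0]]
force: [0.7, -0.3, 0.6]
opening: 0.005
grasp_force: 0.0
```

>>> move_arm --increments '[{"xyz": [10,0,0],"roll": 0,"grip": 0},{"xyz": [10,0,0],"roll": 0,"grip": 0},{"xyz": [10,0,0],"roll": 0,"grip": 0},{"xyz": [10,0,0],"roll": 0,"grip": 0},{"xyz": [10,0,0],"roll": 0,"grip": 0}]'

```text
time_s: 5.2
position: [0.5587, -0.1176, 0.0578]
tcp_rot: [[-0.213, 0.977, 0.004], [0.977, 0.213, -0.002], [-0.003, 0.004, -1.0]]
force: [0.5, -3.5, 2.7]
opening: 0.003
grasp_force: 1.7
```

>>> move_arm --increments '[{"xyz": [10,0,0],"roll": 0,"grip": 0},{"xyz": [7,0,0],"roll": 0,"grip": 0},{"xyz": [5,0,0],"roll": 0,"grip": 0},{"xyz": [3,0,0],"roll": 0,"grip": 0},{"xyz": [0,0,0],"roll": 0,"grip": 0}]'

```text
time_s: 5.62
position: [0.5513, -0.0923, 0.0559]
tcp_rot: [[-0.213, 0.977, -0.002], [0.977, 0.213, 0.001], [0.001, -0.001, -1.0]]
force: [0.6, -0.5, 0.8]
opening: 0.007
grasp_force: 0.3
```

>>> move_arm --increments '[{"xyz": [2,0,0],"roll": 0,"grip": 0},{"xyz": [1,0,0],"roll": 0,"grip": 0},{"xyz": [0,0,0],"roll": 0,"grip": 0}]'

```text
time_s: 5.87
position: [0.5513, -0.0922, 0.0559]
tcp_rot: [[-0.213, 0.977, -0.0], [0.977, 0.213, -0.002], [-0.002, -0.001, -1.0]]
force: [0.2, -7.9, 0.4]
opening: 0.004
grasp_force: 3.4
```

>>> move_arm --increments '[{"xyz": [1,0,0],"roll": 0,"grip": 0},{"xyz": [1,0,0],"roll": 0,"grip": 0},{"xyz": [0,0,0],"roll": 0,"grip": 0}]'

```text
time_s: 6.12
position: [0.5513, -0.092, 0.056]
tcp_rot: [[-0.214, 0.977, 0.0], [0.977, 0.214, -0.005], [-0.005, -0.001, -1.0]]
force: [-0.1, -12.2, -0.9]
opening: 0.006
grasp_force: 6.0
```

Near drawer is on its stop. Now the far one.

>>> move_arm --increments '[{"xyz": [-20,0,0],"roll": 0,"grip": 0},{"xyz": [-38,0,0],"roll": 0,"grip": 0},{"xyz": [-38,0,0],"roll": 0,"grip": 0},{"xyz": [0,30,0],"roll": 0,"grip": 0},{"xyz": [0,37,0],"roll": 0,"grip": 0}]'

```text
time_s: 6.53
position: [0.6339, -0.171, 0.0549]
tcp_rot: [[-0.205, 0.979, -0.007], [0.979, 0.205, 0.003], [0.004, -0.006, -1.0]]
force: [-0.3, 1.0, -0.5]
opening: 0.005
grasp_force: 0.0
```

>>> move_arm --increments '[{"xyz": [0,37,0],"roll": 0,"grip": 0},{"xyz": [0,0,0],"roll": 0,"grip": 0},{"xyz": [10,0,0],"roll": 0,"grip": 0},{"xyz": [10,0,0],"roll": 0,"grip": 0},{"xyz": [10,0,0],"roll": 0,"grip": 0}]'

```text
time_s: 6.95
position: [0.6635, -0.1295, 0.055]
tcp_rot: [[-0.212, 0.977, -0.005], [0.977, 0.212, 0.001], [0.002, -0.005, -1.0]]
force: [0.1, -4.0, -2.2]
opening: 0.007
grasp_force: 2.0
```

>>> move_arm --increments '[{"xyz": [10,0,0],"roll": 0,"grip": 0},{"xyz": [10,0,0],"roll": 0,"grip": 0},{"xyz": [10,0,0],"roll": 0,"grip": 0},{"xyz": [10,0,0],"roll": 0,"grip": 0},{"xyz": [0,0,0],"roll": 0,"grip": 0}]'

```text
time_s: 7.37
position: [0.6568, -0.0891, 0.0563]
tcp_rot: [[-0.213, 0.977, -0.002], [0.977, 0.213, 0.002], [0.002, -0.001, -1.0]]
force: [0.7, 0.6, -0.2]
opening: 0.002
grasp_force: 0.0
```

>>> move_arm --increments '[{"xyz": [7,0,0],"roll": 0,"grip": 0},{"xyz": [6,0,0],"roll": 0,"grip": 0},{"xyz": [5,0,0],"roll": 0,"grip": 0},{"xyz": [2,0,0],"roll": 0,"grip": 0},{"xyz": [0,0,0],"roll": 0,"grip": 0}]'

```text
time_s: 7.78
position: [0.6541, -0.0714, 0.0565]
tcp_rot: [[-0.212, 0.977, 0.001], [0.977, 0.212, 0.001], [0.001, 0.001, -1.0]]
force: [-0.4, 0.3, -1.0]
opening: 0.004
grasp_force: 0.0
```

>>> move_arm --increments '[{"xyz": [1,0,0],"roll": 0,"grip": 0},{"xyz": [1,0,0],"roll": 0,"grip": 0},{"xyz": [1,0,0],"roll": 0,"grip": 0},{"xyz": [0,0,0],"roll": 0,"grip": 0}]'

```text
time_s: 8.12
position: [0.6539, -0.0701, 0.0565]
tcp_rot: [[-0.212, 0.977, 0.002], [0.977, 0.212, -0.001], [-0.002, 0.001, -1.0]]
force: [0.4, -4.4, 1.1]
opening: 0.003
grasp_force: 2.0
```

>>> move_arm --increments '[{"xyz": [1,0,0],"roll": 0,"grip": 0},{"xyz": [1,0,0],"roll": 0,"grip": 0},{"xyz": [1,0,0],"roll": 0,"grip": 0},{"xyz": [0,0,0],"roll": 0,"grip": 0}]'

```text
time_s: 8.45
position: [0.6539, -0.0699, 0.0566]
tcp_rot: [[-0.213, 0.977, 0.003], [0.977, 0.213, -0.005], [-0.006, 0.002, -1.0]]
force: [1.0, -10.9, -0.5]
opening: 0.007
grasp_force: 5.4
```

Both drawers are on their stops. Back off, rise, and go above the lid's outer face near the free edge; check the lid angle then.

>>> move_arm --increments '[{"xyz": [-25,0,0],"roll": 0,"grip": 0},{"xyz": [-30,0,0],"roll": 0,"grip": 0},{"xyz": [0,-10,-40],"roll": 0,"grip": 0},{"xyz": [0,-10,-40],"roll": 0,"grip": 0},{"xyz": [0,-10,-40],"roll": 0,"grip": 0}]'

```text
time_s: 8.87
position: [0.6334, -0.1259, 0.1746]
tcp_rot: [[-0.211, 0.978, -0.005], [0.978, 0.211, 0.004], [0.005, -0.004, -1.0]]
force: [0.5, -0.1, 0.8]
opening: 0.009
grasp_force: 0.0
```

>>> move_arm --increments '[{"xyz": [0,-10,-40],"roll": 0,"grip": 0},{"xyz": [0,-11,-40],"roll": 0,"grip": 0},{"xyz": [0,0,-40],"roll": 0,"grip": 0},{"xyz": [0,0,0],"roll": 0,"grip": 0},{"xyz": [0,0,0],"roll": 0,"grip": 0}]'

```text
time_s: 9.28
position: [0.6155, -0.1306, 0.2995]
tcp_rot: [[-0.212, 0.977, 0.006], [0.977, 0.212, -0.001], [-0.002, 0.006, -1.0]]
force: [0.5, 0.5, -0.1]
opening: 0.006
grasp_force: 0.0
```

```bash
cat > lid.py <<'E'
from h import *
F=np.array([.595,-.0454]);ex=np.array([-.214,.977]);ey=-np.array([.977,.214])
def look(n,name=None):
    st=bot.read_state(); im,d=bot.capture(n)
    if name: cv2.imwrite("pics/"+name,im[...,::-1])
    p=np.array(st["position"]); print("TCP a,b,z",np.round([(p[:2]-F)@ex,(p[:2]-F)@ey,p[2]],4))
    P,u,v=cloud(n,d,np.ones(d.shape,bool),st); q=P[:,:2]-F; return q@ex,q@ey,P[:,2]
def lid(a,b,z):
    # outer face samples
    k=(abs(b)<.1)&(a>0.01)&(a<.19)&(z>.097)&(z<.24)
    A,Z=a[k],z[k]; best=None
    rng=np.random.default_rng(0)
    for _ in range(300):
        i,j=rng.integers(0,len(A),2)
        if abs(A[i]-A[j])<.03: continue
        s=(Z[j]-Z[i])/(A[j]-A[i]); r=abs(Z-Z[i]-s*(A-A[i]))<.003
        if best is None or r.sum()>best.sum(): best=r
    s,c=np.polyfit(A[best],Z[best],1)
    print("lid angle",-np.arctan(s),"n",best.sum(),"a range",np.percentile(A[best],[1,99]),"z at a=.075,.09:",s*.075+c,s*.09+c)
E
python3 - <<'E'
from lid import *
a,b,z=look("wrist")
for s in(.052,-.052):
    k=(abs(b-s)<.02)&(a<.0)&(z>.035)&(z<.065)&(a>-.12); print("knob end",np.percentile(a[k],[0,3]) if k.any() else None)
a,b,z=look("top"); lid(a,b,z)
for s in(.052,-.052):
    k=(abs(b-s)<.02)&(a<.0)&(z>.035)&(z<.065)&(a>-.12); print("knob end",np.percentile(a[k],[0,3]) if k.any() else None)
E
```

```text
TCP a,b,z [-0.0876 -0.0018  0.2995]
knob end [-0.02582648 -0.0254122 ]
knob end [-0.02615203 -0.02568541]
TCP a,b,z [-0.0869 -0.0007  0.2968]
lid angle 0.8069030534793047 n 3112 a range [0.05915565 0.17473678] z at a=.075,.09: 0.20507808269304456 0.18941865337925265
knob end [-0.00862555 -0.00824849]
knob end [-0.02484996 -0.02423162]
```

Both knob ends stand 25 mm out, so both drawers are home. The lid is at 0.807 rad and undisturbed.

>>> move_arm --increments '[{"xyz": [34,0,0],"roll": 0,"grip": 0},{"xyz": [34,0,0],"roll": 0,"grip": 0},{"xyz": [34,0,0],"roll": 0,"grip": 0},{"xyz": [34,0,0],"roll": 0,"grip": 0},{"xyz": [34,0,0],"roll": 0,"grip": 0}]'

```text
time_s: 9.8
position: [0.5763, 0.0371, 0.2932]
tcp_rot: [[-0.212, 0.977, -0.006], [0.977, 0.212, 0.002], [0.003, -0.006, -1.0]]
force: [-0.6, 0.5, -0.4]
opening: 0.0
grasp_force: 0.0
```

>>> move_arm --increments '[{"xyz": [0,0,20],"roll": 0,"grip": 0},{"xyz": [0,0,20],"roll": 0,"grip": 0},{"xyz": [0,0,15],"roll": 0,"grip": 0},{"xyz": [0,0,5],"roll": 0,"grip": 0},{"xyz": [0,0,0],"roll": 0,"grip": 0}]'

```text
time_s: 10.22
position: [0.5761, 0.0358, 0.2327]
tcp_rot: [[-0.213, 0.977, -0.008], [0.977, 0.213, 0.001], [0.003, -0.008, -1.0]]
force: [0.0, 0.4, -0.5]
opening: 0.006
grasp_force: 0.0
```

```bash
python3 - <<'E'
from lid import *
p=np.array(bot.read_state()["position"]);A,Z=(p[:2]-F)@ex,p[2];print(A,(p[:2]-F)@ey,Z)
r=.15
for t in np.arange(.8,-.01,-.1):
    print(round(t,2),"TCP a %.4f z %.4f"%(.17-r*np.cos(t)+.01*np.sin(t)+.0095,.092+r*np.sin(t)+.01*np.cos(t)+.019))
E
```

```text
0.08332869342792612 0.0010732902562877633 0.23268055175104638
0.8 TCP a 0.0822 z 0.2256
0.7 TCP a 0.0712 z 0.2153
0.6 TCP a 0.0613 z 0.2039
0.5 TCP a 0.0527 z 0.1917
0.4 TCP a 0.0452 z 0.1786
0.3 TCP a 0.0392 z 0.1649
0.2 TCP a 0.0345 z 0.1506
0.1 TCP a 0.0312 z 0.1359
0.0 TCP a 0.0295 z 0.1210
```

>>> move_arm --increments '[{"xyz": [0,0,4],"roll": 0,"grip": 0},{"xyz": [0,0,4],"roll": 0,"grip": 0},{"xyz": [-4,0,4],"roll": 0,"grip": 0},{"xyz": [-4,0,4],"roll": 0,"grip": 0},{"xyz": [-4,0,4],"roll": 0,"grip": 0}]'

```text
time_s: 10.63
position: [0.5814, 0.023, 0.2166]
tcp_rot: [[-0.212, 0.977, 0.002], [0.977, 0.212, 0.0], [-0.0, 0.002, -1.0]]
force: [-0.1, 0.1, 0.8]
opening: 0.005
grasp_force: 0.9
```

>>> move_arm --increments '[{"xyz": [-4,0,5],"roll": 0,"grip": 0},{"xyz": [-4,0,5],"roll": 0,"grip": 0},{"xyz": [-4,0,5],"roll": 0,"grip": 0},{"xyz": [-3,0,5],"roll": 0,"grip": 0},{"xyz": [0,0,0],"roll": 0,"grip": 0}]'

```text
time_s: 11.05
position: [0.5837, 0.0079, 0.195]
tcp_rot: [[-0.211, 0.977, -0.002], [0.977, 0.211, 0.0], [0.0, -0.002, -1.0]]
force: [-0.3, 0.2, 0.8]
opening: 0.008
grasp_force: 0.0
```

```bash
python3 - <<'E'
from lid import *
a,b,z=look("top"); lid(a,b,z)
E
```

```text
TCP a,b,z [ 0.0545 -0.0004  0.195 ]
lid angle 0.5277010486337727 n 755 a range [0.09299729 0.17391491] z at a=.075,.09: 0.15792550214678475 0.14918300740402782
```

Following nicely (lid 0.53 rad). Continue along the arc.

>>> move_arm --increments '[{"xyz": [-2,0,5],"roll": 0,"grip": 0},{"xyz": [-2,0,5],"roll": 0,"grip": 0},{"xyz": [-2,0,5],"roll": 0,"grip": 0},{"xyz": [-2,0,5],"roll": 0,"grip": 0},{"xyz": [-2,0,5],"roll": 0,"grip": 0}]'

```text
time_s: 11.52
position: [0.5863, -0.0012, 0.1708]
tcp_rot: [[-0.213, 0.977, 0.0], [0.977, 0.213, -0.0], [-0.0, 0.0, -1.0]]
force: [0.4, 0.6, 1.8]
opening: 0.007
grasp_force: 0.8
```

>>> move_arm --increments '[{"xyz": [-2,0,5],"roll": 0,"grip": 0},{"xyz": [-2,0,5],"roll": 0,"grip": 0},{"xyz": [-2,0,5],"roll": 0,"grip": 0},{"xyz": [-1,0,5],"roll": 0,"grip": 0},{"xyz": [-1,0,5],"roll": 0,"grip": 0}]'

```text
time_s: 11.93
position: [0.588, -0.0092, 0.1457]
tcp_rot: [[-0.212, 0.977, 0.0], [0.977, 0.212, -0.0], [-0.0, 0.0, -1.0]]
force: [0.0, -1.1, 1.7]
opening: 0.011
grasp_force: 0.8
```

>>> move_arm --increments '[{"xyz": [-1,0,5],"roll": 0,"grip": 0},{"xyz": [-1,0,5],"roll": 0,"grip": 0},{"xyz": [0,0,4],"roll": 0,"grip": 0},{"xyz": [0,0,3],"roll": 0,"grip": 0},{"xyz": [0,0,0],"roll": 0,"grip": 0}]'

```text
time_s: 12.35
position: [0.5877, -0.0106, 0.1284]
tcp_rot: [[-0.212, 0.977, -0.002], [0.977, 0.212, 0.001], [0.001, -0.001, -1.0]]
force: [-0.3, -0.5, 1.3]
opening: 0.008
grasp_force: 0.0
```

>>> move_arm --increments '[{"xyz": [0,0,2],"roll": 0,"grip": 0},{"xyz": [0,0,2],"roll": 0,"grip": 0},{"xyz": [0,0,2],"roll": 0,"grip": 0},{"xyz": [0,0,1],"roll": 0,"grip": 0},{"xyz": [0,0,0],"roll": 0,"grip": 0}]'

```text
time_s: 12.77
position: [0.5882, -0.0107, 0.122]
tcp_rot: [[-0.212, 0.977, -0.0], [0.977, 0.212, 0.0], [0.0, -0.0, -1.0]]
force: [-0.0, -0.2, -0.2]
opening: 0.005
grasp_force: 0.0
```

>>> move_arm --increments '[{"xyz": [0,0,1],"roll": 0,"grip": 0},{"xyz": [0,0,1],"roll": 0,"grip": 0},{"xyz": [0,0,0],"roll": 0,"grip": 0}]'

```text
time_s: 13.02
position: [0.5883, -0.0107, 0.1211]
tcp_rot: [[-0.212, 0.977, 0.0], [0.977, 0.212, 0.0], [0.0, 0.0, -1.0]]
force: [-1.2, 0.7, 5.7]
opening: 0.006
grasp_force: 3.0
```

>>> move_arm --increments '[{"xyz": [0,0,1],"roll": 0,"grip": 0},{"xyz": [0,0,1],"roll": 0,"grip": 0},{"xyz": [0,0,0],"roll": 0,"grip": 0},{"xyz": [0,0,0],"roll": 0,"grip": 0}]'

```text
time_s: 13.35
position: [0.5883, -0.0107, 0.1209]
tcp_rot: [[-0.213, 0.977, 0.001], [0.977, 0.213, -0.0], [-0.0, 0.001, -1.0]]
force: [-4.8, 0.6, 15.4]
opening: 0.002
grasp_force: 8.3
```

>>> move_arm --increments '[{"xyz": [0,0,-10],"roll": 0,"grip": 0},{"xyz": [0,0,-30],"roll": 0,"grip": 0},{"xyz": [0,0,-40],"roll": 0,"grip": 0},{"xyz": [0,0,-40],"roll": 0,"grip": 0},{"xyz": [-40,0,-30],"roll": 0,"grip": 0}]'

```text
time_s: 13.77
position: [0.5951, -0.0387, 0.2672]
tcp_rot: [[-0.217, 0.976, 0.003], [0.976, 0.217, 0.003], [0.002, 0.003, -1.0]]
force: [0.4, -0.8, 0.7]
opening: 0.006
grasp_force: 0.0
```

>>> move_arm --increments '[{"xyz": [-40,0,0],"roll": 0,"grip": 0},{"xyz": [-40,0,0],"roll": 0,"grip": 0},{"xyz": [0,0,0],"roll": 0,"grip": 0},{"xyz": [0,0,0],"roll": 0,"grip": 0}]'

```text
time_s: 14.1
position: [0.6127, -0.1236, 0.2632]
tcp_rot: [[-0.209, 0.978, 0.001], [0.978, 0.209, 0.0], [0.0, 0.001, -1.0]]
force: [-0.4, 0.6, 0.6]
opening: 0.004
grasp_force: 0.0
```

```bash
python3 - <<'E'
from lid import *
a,b,z=look("wrist")
for s in(.052,-.052):
    k=(abs(b-s)<.02)&(a<.0)&(z>.035)&(z<.065)&(a>-.12); print("knob end",np.percentile(a[k],[0,3]) if k.any() else None)
a,b,z=look("side","end.png")
for lo in(0,.04,.08,.12):
    k=(abs(b)<.1)&(a>lo)&(a<lo+.04)&(z>.08)&(z<.2); print("lid z",lo,np.median(z[k]),k.sum())
for l in("gouge","pot","mallet","plate_a"):
    print(l,[np.round(cam2w("side",x["at"])[0],3) for x in bot.spot_in(l,"side")[:1]])
E
```

```text
TCP a,b,z [-0.0802 -0.0005  0.2632]
knob end [-0.0260767  -0.02562933]
knob end [-0.02659748 -0.02614644]
TCP a,b,z [-7.850e-02 -2.000e-04  2.628e-01]
lid z 0 0.10210558584097594 934
lid z 0.04 0.1025727027445987 758
lid z 0.08 0.10258714126664475 753
lid z 0.12 0.10277537561289674 738
gouge [array([ 0.503, -0.386,  0.019])]
pot [array([ 0.714, -0.294,  0.058])]
mallet [array([0.5  , 0.381, 0.04 ])]
plate_a [array([0.605, 0.31 , 0.015])]
```

View pics/end.png

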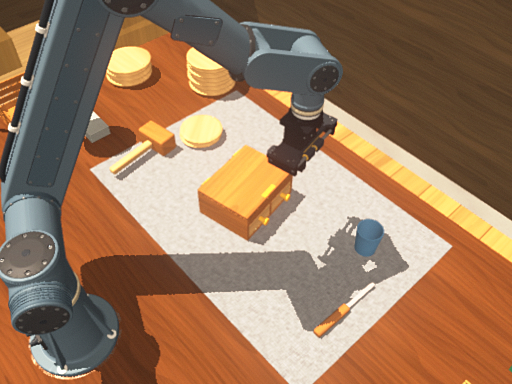

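The picture shows the lid flat at (248,185), both drawers home with knobs at (265,220) and (285,197), and the surrounding things in place.

```bash
python3 -c "
from rig import bot
print(bot.hand_in())"
```

```text
the job is handed in; nothing more can be done
None
```

The job is handed in: both drawers were pushed fully home, then the lid was pressed down gently until it lay flat (top face measured 102–103 mm above the bench). The gouge, pot and mallet measured where they started and the plates look unmoved, but I did not check the knives once the lid was shut, and the hand-in returned no verdict.

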